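# Clear the packing board and turn the brushes in the crock

### The job

First wipe all the wood chips off the packing board into the catch tray with the scraper block, never touching the chips with the fingers, and stand the block back on its mat. Then pull each brush out of the crock, turn it end for end and put it back into the crock handle-down, bristles up, standing on the bottom of a pot. Leave the jar and the tape roll where they are.

Things in the scene. Friction and masses are not known exactly. Their poses are not given: they have to be found in the camera images.
- crock: Brush crock, fixed: three square white stoneware pots in a row on a wooden foot 90 x 240 x 12 mm. Origin: centre of the foot's underside, on the table; z up, y along the row, x square to the row, +x pointing roughly away from the robot. Pot centres at y = -80, 0, +80 mm (x = 0). Each pot is 46 mm square inside (5 mm walls), inner floor at z = 17 mm, rim at z = 120 mm.
- board: Raised plywood packing board, fixed, 190 (x) x 320 (y) mm, top face 40 mm above the table. Origin: centre of its underside; z up. Aluminium edge strips 8 mm wide and 10 mm high stand on it along both long sides and the -y end; the +y end is open and drops into the tray. Clear inside width 174 mm.
- tray: Grey open catch tray, fixed, 220 (x) x 140 (y) mm outside, 5 mm walls and floor, standing on the table against the board's open +y end. Origin: centre of its underside; axes parallel to the board's. The wall next to the board is 34 mm high, the other three 60 mm. Its centre is 231 mm along +y from the board's centre.
- mat: Flat black rubber mat, fixed, 190 (x) x 80 (y) x 4 mm: the scraper block's place. Origin: centre of its underside; x along its long side, z up.
- scraper_mid (a point): Scraper block, loose, 0.25 kg: black bar 150 (x) x 50 (y) x 24 (z) mm with a wooden grip rib 90 x 22 x 40 mm standing along the middle of it, 64 mm high in all. Point at its centre, 32 mm above its underside; x along the bar and the rib, z up. Starts standing on its mat.
- brush0_mid (a point): Dusting brush, loose, 0.12 kg, 200 mm long: round wooden handle 22 mm in diameter and 125 mm long, then a square steel ferrule and bristle head together 28 x 28 mm and 75 mm long (ferrule 40 mm, rigid bristles the last 35 mm). Point on the axis half-way along; z runs along the axis from bristles to handle (pointing up while the brush stands head-down, as it starts). May be absent.
- brush0_end (a point): Centre of the handle's end face of brush0 (100 mm from brush0_mid along +z).
- brush1_mid (a point): Another dusting brush, same as brush0; may be absent.
- brush1_end (a point): Centre of the handle's end face of brush1 (100 mm from brush1_mid along +z).
- brush2_mid (a point): Another dusting brush, same as brush0; may be absent.
- brush2_end (a point): Centre of the handle's end face of brush2 (100 mm from brush2_mid along +z).
- chip0: Loose chip of pallet wood, 50 (x) x 28 (y) x 12 (z) mm, 14 g, starting flat on the board. Origin: centre of its underside. May be absent.
- chip1: Loose chip of pallet wood, 50 (x) x 28 (y) x 12 (z) mm, 14 g, starting flat on the board. Origin: centre of its underside. May be absent.
- chip2: Loose chip of pallet wood, 50 (x) x 28 (y) x 12 (z) mm, 14 g, starting flat on the board. Origin: centre of its underside. May be absent.
- chip3: Loose chip of pallet wood, 50 (x) x 28 (y) x 12 (z) mm, 14 g, starting flat on the board. Origin: centre of its underside. May be absent.
- chip4: Loose chip of pallet wood, 50 (x) x 28 (y) x 12 (z) mm, 14 g, starting flat on the board. Origin: centre of its underside. May be absent.
- jar: Bystander: cosmetics jar 64 mm across, 60 mm high. Origin: centre of its underside.
- tape: Bystander: roll of parcel tape lying flat, 100 mm across, 45 mm high. Origin: centre of its underside.
Mind the look-alikes: they are no part of the job. Leave any blue look-alike of the part that bears brush2_mid alone.

How it is judged:
By the outcome, as a careful person would: the job done as asked, in the order asked, and still so for the second after the job is handed in, with the robot touching nothing.
Of brush0, brush1, brush2 only 2 to 3 are there at a start; the rules pass over those that are not, and their reading is None.
Of chip0, chip1, chip2, chip3, chip4 only 3 to 5 are there at a start; the rules pass over those that are not, and their reading is None.
At some moment in a run one of chip0, chip1, chip2, chip3, chip4, scraper may be knocked a few centimetres aside while the robot is not near it.
It also fails if it takes over 210 s, if anything falls off the work surface, if the arm or the gripper's body presses on something with over 40 N, if the wrist force passes 120 N, or if a joint passes its speed limit or range.

### The arm

A 6-joint arm with a two-finger parallel gripper is mounted at the origin on the work surface. World frame = base frame: x ahead of the robot, y to its left, z up, the work surface at z = 0. Lengths are in m, angles in rad, forces in N, time in s.
With the tool pointing down it reaches from about 0.325 to 0.775 m from the base axis. Payload 5.5 kg.
Tool frame: the origin (TCP) lies between the finger pads; the fingertips stand 8 mm ahead of it and the grasp point (between the pads) lies 11 mm behind it (tcp_to_tips is the distance from the TCP to the fingertips, in m); z points along the fingers, y is the line along which they close (so a half turn about z gives the same grasp; the last joint's range is limited). The gripper opens to 88 mm and grips with 3 to 60 N. Pads are 20 mm wide; open, the fingers measure 115 mm over their backs; the gripper's body (75 mm by 178 mm) begins 61 mm behind the grasp point.
Start: joints at [-0.057, 0.091, 1.231, -0, 1.82, -0.057], TCP at [0.6, -0, 0.231] pointing down, gripper open.
Joint ranges: [-2.87, 2.87], [-0.86, 2.18], [0.17, 2.46], [-1.51, 4.65], [0.06, 2.69], [-2.65, 2.65]. Speed limits (rad/s): [2.57, 2.57, 3.01, 3.14, 3.14, 3.14].

### API

Orientations are given as a unit quaternion [w, x, y, z].
In Python, from bench import * gives the robot as it stands. Calls block until the motion is done:
- move_to(position, orientation): joint-space move of the TCP to a pose.
- move_l(position, speed=0.15, orientation=None): straight line of the TCP; orientation=None keeps the orientation; speed is the mean speed in m/s.
- movej(angles): joint-space move.
- gripper_open() and close(): open the fingers fully, or close them until they stop; the grip force is fixed at half the most.
- hold(seconds).
- inverse_kinematics(position, orientation): joint angles nearest the present ones, or None.
- state(): the state.
- get_image(name): name is "scene" or "side" or "wrist"; returns a dict with "frame" (400x640x3 uint8, blue, green, red), "depth" (400x640 float32, m along the optical axis (not along the pixel's ray), 0 where there is no reading), "camera_matrix" (3x3 intrinsics, pixels), "k1" (the pictures are not rectified: a ray, as slopes to the right and down, at radius r is drawn at 1 + k1 r^2 times it, then the intrinsics apply), "view" (4x4, takes a point from world to camera coordinates). Camera axes: x right, y up, looking along -z (the intrinsics and any distortion apply to the point x, -y, -z); pixel columns grow to the right and rows downward; lengths in m; the calibration is good to about 2 mm. A picture is of the moment at which its call begins.
A pose or a line that the arm cannot do raises IKError and nothing moves.
- job_done(): hands the job in; it is judged then, once.
The state is a dict: "time": time; "joint_pos": joint angles; "dq": joint speeds; "joint_torque": joint torques, N m; "ee_pos": TCP position; "ee_rot": TCP orientation; "ft_force": force on the tool from outside, world axes, zero at the start; "moment": the same for the moment, N m; "finger_gap": finger opening in m; "finger_force": force on a finger pad.
Only numpy, scipy, OpenCV 4.12 (cv2) and the standard library are available. Lean on these libraries where they do the work, as an engineer would, in place of code of your own. Each camera call takes 0.05 s, during which the arm holds its last target. There are 200 camera calls.

## Working session

There is one attempt and no reset: what is moved stays moved. The work goes in short steps, each a Python script; the robot and the scene stay as the last script left them, time stands still between calls to the robot, and variables do not carry over. Pictures are saved under pics/ and viewed, at most 17 in all, crops included, and the job is handed in when it is done.

```bash
ls; mkdir -p pics; cat > h.py <<'E'
from bench import *
import numpy as np, cv2
from scipy.spatial.transform import Rotation as R
def pts(im):
    """world xyz for each pixel"""
    K=np.array(im["camera_matrix"]);D=im["depth"];h,w=D.shape
    u,v=np.meshgrid(np.arange(w),np.arange(h))
    p=np.stack([u,v],-1).reshape(-1,1,2).astype(np.float64)
    s=cv2.undistortPoints(p,K,np.array([im["k1"],0,0,0.])).reshape(h,w,2)
    P=np.stack([s[...,0]*D,-s[...,1]*D,-D,np.ones_like(D)],-1)
    W=P@np.linalg.inv(np.array(im["view"])).T
    W=W[...,:3]; W[D==0]=np.nan
    return W
def q(Rm):
    x,y,z,w=R.from_matrix(Rm).as_quat(); return [w,x,y,z]
def down(a):
    """tool down, closing line y along angle a in world xy"""
    y=np.array([np.cos(a),np.sin(a),0]);z=np.array([0,0,-1.]);return q(np.c_[np.cross(y,z),y,z])
def save(im,n,crop=None,f=1):
    a=im["frame"]
    if crop: u0,v0,u1,v1=crop;a=a[v0:v1,u0:u1]
    cv2.imwrite("pics/"+n,cv2.resize(a,None,fx=f,fy=f,interpolation=cv2.INTER_CUBIC))
E
python3 - <<'E'
from h import *
import pickle
d={n:get_image(n) for n in("scene","side","wrist")}
pickle.dump(d,open("d0.pkl","wb"))
for n in("scene","side"):
    save(d[n],n+"0.png",f=1.25); print(n,np.round(np.linalg.inv(np.array(d[n]["view"])),3).tolist(),d[n]["k1"])
print(state())
E
```

```text
pics
scene [[-0.392, -0.499, 0.773, 1.377], [0.92, -0.213, 0.329, 0.336], [0.0, 0.84, 0.543, 0.729], [0.0, 0.0, 0.0, 1.0]] 0.02915951158607025
side [[-0.933, 0.249, -0.261, 0.285], [-0.361, -0.626, 0.691, 0.578], [0.009, 0.739, 0.674, 0.765], [0.0, 0.0, 0.0, 1.0]] 0.0027708835474095257
{'time': 0.15, 'joint_pos': array([-5.67038107e-02,  9.16859585e-02,  1.23157482e+00,  1.30382064e-07,
        1.81979733e+00, -5.66823521e-02]), 'dq': array([-2.83476060e-04, -3.12386992e-03, -3.49875091e-03, -2.57338753e-04,
        5.92235888e-05, -7.13508976e-04]), 'joint_torque': array([ 1.35033202e-03, -4.47044814e+01, -4.06907630e+01,  6.99103042e-02,
        2.74600578e-02, -1.16549641e-04]), 'ee_pos': array([5.99797020e-01, 7.50150208e-06, 2.29786044e-01]), 'ee_rot': array([-5.46681223e-04,  7.07114167e-01,  7.07099016e-01, -4.87876527e-04]), 'ft_force': array([-0.58347083, -0.37595686,  0.20753977]), 'moment': array([ 0.03285559, -0.03235451, -0.01891154]), 'finger_force': 0.0, 'finger_gap': 0.08762594028056492}
```

View pics/scene0.png

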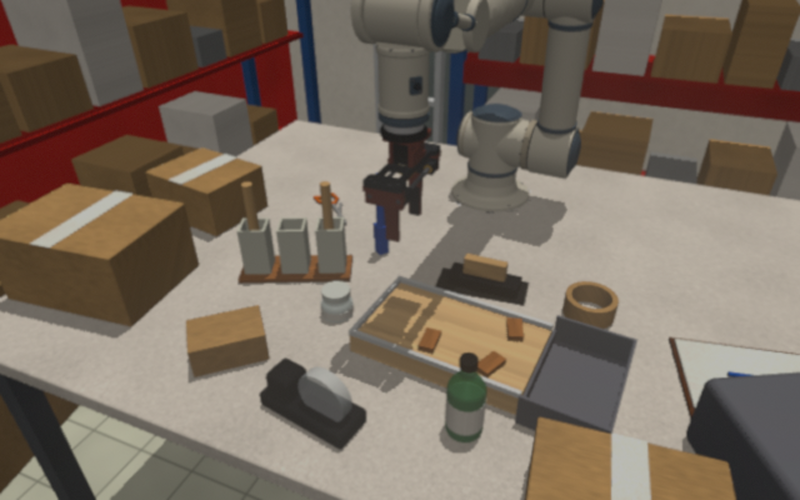

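View pics/side0.png

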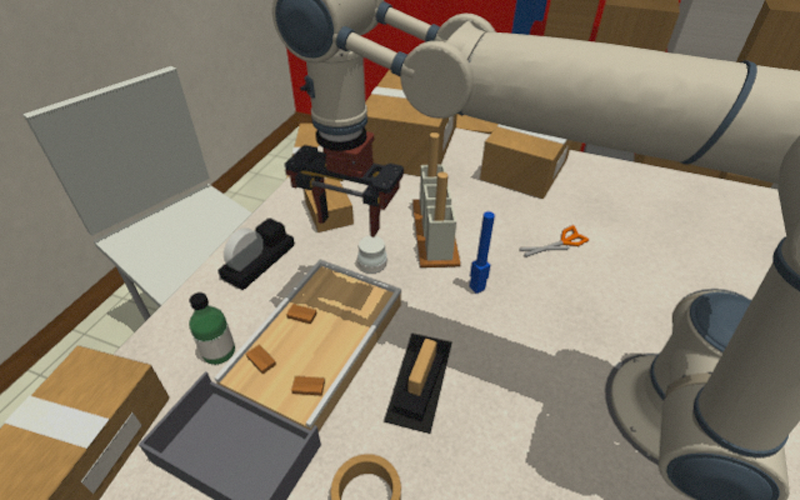

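```bash
python3 - <<'E'
from h import *
import pickle
d=pickle.load(open("d0.pkl","rb"))
W=pts(d["side"]);S=pts(d["scene"])
def g(W,l):
    for n,u,v in l:
        u,v=round(u/1.25),round(v/1.25); w=W[v-1:v+2,u-1:u+2].reshape(-1,3); print(n,np.round(np.nanmedian(w,0),3))
g(W,[("bd-far",322,264),("bd-near",398,290),("bd tray near",317,428),("bd tray far",219,376),("trayfar",146,441),("mat",413,336),("mat",449,344),("mat",431,429),("mat",388,419),("rib",427,342),("rib",414,388),("br",435,136),("br",441,176),("chip",301,313),("chip",261,358),("chip",308,385),("tbl",500,350),("tape",340,470),("jar",372,242)])
print();g(S,[("br",248,185),("br",326,185),("rimL",240,222),("rimL",270,222),("rimR",345,222),("footL",242,279),("footR",350,279),("jar",337,288),("tape",590,290)])
# ortho map x 0.3..0.85 (up), y 0.5..-0.5 (left->right), 1.5mm
r=.0015
im=np.zeros((400,660,3),np.uint8);H=np.full((400,660),-1.)
for n,P in(("scene",S),("side",W)):
    f=d[n]["frame"]
    P=cv2.resize(P,None,fx=2,fy=2,interpolation=cv2.INTER_NEAREST) if 0 else P
    m=np.isfinite(P).all(-1)&(P[...,2]<.3)
    X=P[m];C=f[m];o=np.argsort(X[:,2]);X=X[o];C=C[o]
    i=((0.88-X[:,0])/r).astype(int);j=((0.5-X[:,1])/r).astype(int)
    k=(i>=0)&(i<400)&(j>=0)&(j<660)
    for a,b,c,z in zip(i[k],j[k],C[k],X[k,2]):
        if z>=H[a,b]-.003: H[a,b]=z;im[a,b]=c
im=cv2.morphologyEx(im,cv2.MORPH_CLOSE,np.ones((3,3)))
cv2.imwrite("pics/ortho.png",cv2.resize(im,None,fx=1.2,fy=1.2))
E
```

```text
bd-far [ 0.699 -0.055  0.045]
bd-near [ 0.525 -0.04   0.05 ]
bd tray near [0.547 0.256 0.011]
bd tray far [0.731 0.251 0.05 ]
trayfar [0.759 0.386 0.053]
mat [0.47  0.022 0.004]
mat [0.4   0.014 0.004]
mat [0.377 0.185 0.   ]
mat [0.45  0.197 0.005]
rib [0.426 0.072 0.067]
rib [0.421 0.152 0.049]
br [ 0.561 -0.354  0.217]
br [ 0.5   -0.21   0.217]
chip [0.671 0.081 0.052]
chip [0.684 0.196 0.053]
chip [0.584 0.213 0.053]
tbl [ 0.307 -0.012  0.001]
tape [0.475 0.316 0.045]
jar [ 0.622 -0.14   0.06 ]

br [ 0.569 -0.354  0.214]
br [ 0.505 -0.211  0.214]
rimL [ 0.563 -0.394  0.117]
rimL [ 0.379 -0.464 -0.001]
rimR [ 0.312 -0.284  0.008]
footL [ 0.615 -0.37   0.009]
footR [ 0.521 -0.164  0.004]
jar [ 0.618 -0.135  0.059]
tape [0.392 0.318 0.029]
```

View pics/ortho.png

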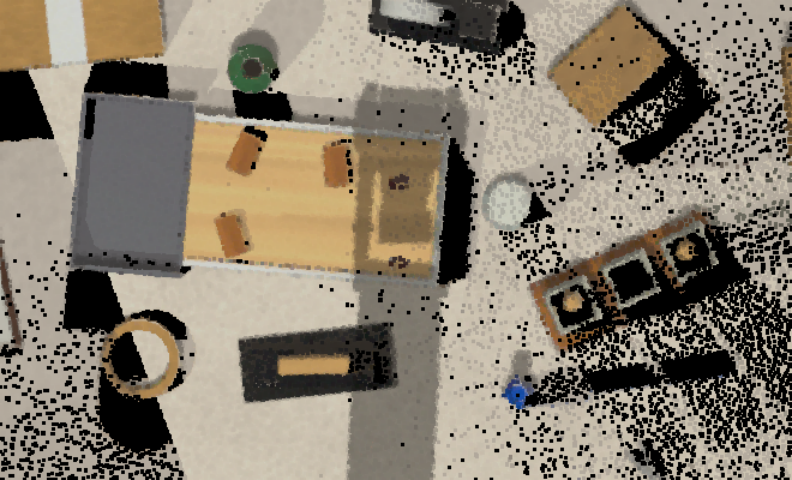

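```bash
python3 - <<'E'
from h import *
import pickle
d={}
for n,p in(("board",(.60,.09,.33)),("mat",(.42,.11,.28))):
    move_to(p,down(0)); hold(.2); d[n]=get_image("wrist"); save(d[n],n+"1.png")
pickle.dump(d,open("d1.pkl","wb"))
print(np.round(np.linalg.inv(np.array(d["mat"]["view"])),3).tolist(),state()["time"])
E
```

```text
[[1.0, 0.001, -0.0, 0.42], [-0.001, 0.961, 0.276, 0.185], [0.0, -0.276, 0.961, 0.434], [0.0, 0.0, 0.0, 1.0]] 2.025
```

View pics/board1.png

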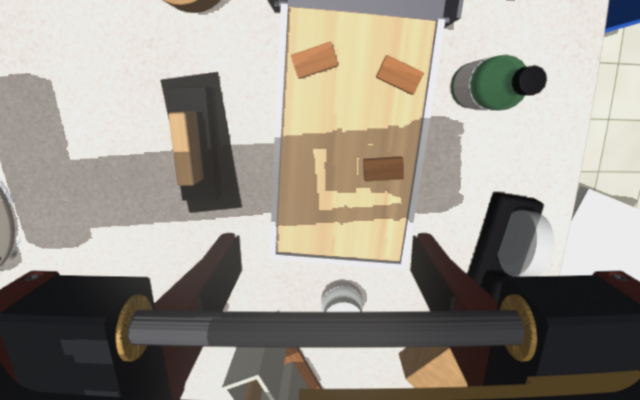

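View pics/mat1.png

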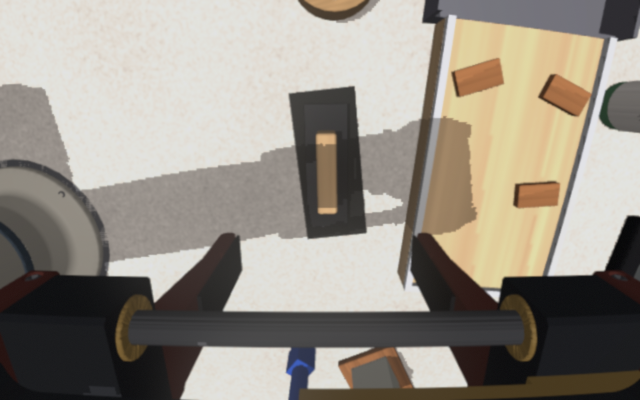

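```bash
cat >> h.py <<'E'
def rect(P,lo,hi,box):
    m=np.isfinite(P).all(-1)&(P[...,2]>lo)&(P[...,2]<hi)&(P[...,0]>box[0])&(P[...,0]<box[1])&(P[...,1]>box[2])&(P[...,1]<box[3])
    return P[m]
def mar(X):
    (c,s,a)=cv2.minAreaRect((X[:,:2]*1000).astype(np.float32)); return np.round(c,1),np.round(s,1),round(a,2),len(X),round(float(np.median(X[:,2])),4)
E
python3 - <<'E'
from h import *
import pickle
d=pickle.load(open("d1.pkl","rb"))
P=pts(d["mat"]);B=pts(d["board"])
mb=(.36,.49,-.02,.24)
print("rib",mar(rect(P,.060,.075,mb)),mar(rect(B,.060,.075,mb)))
print("bar",mar(rect(P,.022,.035,mb)),mar(rect(B,.022,.035,mb)))
f=d["mat"]["frame"].max(-1)
dark=(f<75)
Q=P.copy();Q[~dark]=np.nan
print("mat",mar(rect(Q,-.01,.035,mb)))
# board strips: points z .046-.054 greyish
f=d["board"]["frame"].astype(int)
grey=(f.max(-1)-f.min(-1))<45
Q=B.copy();Q[~grey]=np.nan
X=rect(Q,.045,.055,(.48,.80,-.10,.27)); print("strips",mar(X))
X=rect(B,.035,.046,(.48,.80,-.10,.27)); print("top",mar(X))
X=rect(B,.048,.058,(.55,.70,-.03,.25));
for box in((.56,.63,.17,.25),(.64,.71,.16,.25),(.63,.70,.05,.12)): 
    C=B.copy();C[~((f[...,2]-f[...,0]>50)&(f[...,2]<200))]=np.nan
    print("chip",mar(rect(C,.049,.06,box)))
E
```

```text
rib (array([420.3, 106.9]), array([21.9, 89.6]), 0.34, 1620, 0.0674) (array([421.6, 106.7]), array([23.2, 90.3]), 1.57, 1398, 0.0672)
bar (array([419.8, 106.7]), array([ 49.3, 150.5]), 0.9, 3435, 0.0276) (array([421.5, 106.6]), array([ 51.8, 149.5]), 1.44, 2510, 0.0275)
mat (array([424.4, 103.2]), array([ 77.8, 186.7]), 6.1, 7032, 0.0051)
strips (array([659. , 108.7]), array([336.4, 253.3]), 85.02, 4630, 0.0496)
top (array([661. , 112.4]), array([328.5, 241.2]), 85.06, 31136, 0.0397)
chip (array([584.9, 208.3]), array([49.4, 24. ]), 17.79, 714, 0.0516)
chip (array([685.8, 193.4]), array([27.9, 49.2]), 65.51, 802, 0.0516)
chip (array([671.2,  78.8]), array([50.3, 28.3]), 3.5, 848, 0.0517)
```

```bash
python3 - <<'E'
from h import *
import pickle
d=pickle.load(open("d1.pkl","rb"))
for n in("board","mat"):
    B=pts(d[n]); X=rect(B,.046,.056,(.48,.80,-.10,.27))
    # chip points excluded by position
    for yaw in(-5,-4.5,-5.5):
        a=np.radians(yaw);ex=np.array([np.cos(a),np.sin(a)]);ey=np.array([-ex[1],ex[0]])
        u=X[:,:2]@ex;v=X[:,:2]@ey
        m=(v<.24)&(v>-.0)
        hu,e=np.histogram(u[m],np.arange(.47,.75,.002)); hv,e2=np.histogram(v[v<.0],np.arange(-.13,.0,.002))
        print(n,yaw,[(round(e[i],3),hu[i]) for i in np.argsort(-hu)[:14] if hu[i]>60 ]); print([(round(e2[i],3),hv[i]) for i in np.argsort(-hv)[:7]])
E
```

```text
board -5 [(np.float64(0.526), np.int64(293)), (np.float64(0.522), np.int64(291)), (np.float64(0.708), np.int64(287)), (np.float64(0.704), np.int64(284)), (np.float64(0.524), np.int64(278)), (np.float64(0.706), np.int64(266)), (np.float64(0.702), np.int64(257)), (np.float64(0.52), np.int64(177)), (np.float64(0.528), np.int64(163)), (np.float64(0.71), np.int64(158))]
[(np.float64(-0.004), np.int64(14)), (np.float64(-0.13), np.int64(0)), (np.float64(-0.126), np.int64(0)), (np.float64(-0.128), np.int64(0)), (np.float64(-0.122), np.int64(0)), (np.float64(-0.12), np.int64(0)), (np.float64(-0.118), np.int64(0))]
board -4.5 [(np.float64(0.704), np.int64(318)), (np.float64(0.524), np.int64(290)), (np.float64(0.526), np.int64(284)), (np.float64(0.528), np.int64(283)), (np.float64(0.706), np.int64(283)), (np.float64(0.71), np.int64(274)), (np.float64(0.708), np.int64(273)), (np.float64(0.522), np.int64(245)), (np.float64(0.702), np.int64(69)), (np.float64(0.682), np.int64(61))]
[(np.float64(-0.004), np.int64(186)), (np.float64(-0.006), np.int64(175)), (np.float64(-0.008), np.int64(106)), (np.fl
[... 2018 characters left out ...]
122), np.int64(0)), (np.float64(-0.128), np.int64(0)), (np.float64(-0.126), np.int64(0))]
mat -5.5 [(np.float64(0.52), np.int64(336)), (np.float64(0.702), np.int64(333)), (np.float64(0.7), np.int64(320)), (np.float64(0.522), np.int64(280)), (np.float64(0.524), np.int64(262)), (np.float64(0.704), np.int64(244)), (np.float64(0.706), np.int64(244)), (np.float64(0.526), np.int64(201)), (np.float64(0.708), np.int64(187)), (np.float64(0.518), np.int64(145))]
[(np.float64(-0.13), np.int64(0)), (np.float64(-0.128), np.int64(0)), (np.float64(-0.126), np.int64(0)), (np.float64(-0.124), np.int64(0)), (np.float64(-0.122), np.int64(0)), (np.float64(-0.12), np.int64(0)), (np.float64(-0.118), np.int64(0))]
```

```bash
cat >> h.py <<'E'
A=np.radians(-4.9);EX=np.array([np.cos(A),np.sin(A)]);EY=np.array([-EX[1],EX[0]])
def bw(u,v,z): return [*(u*EX+v*EY),z]
def f(): s=state();return np.round(s["ft_force"],1),round(s["finger_gap"],4),np.round(s["ee_pos"],4),round(s["time"],1)
E
python3 - <<'E'
from h import *
P=pts(get_image("wrist"))
r=mar(rect(P,.060,.075,(.33,.49,-.02,.24)));print(r)
c=r[0]/1000
move_to([c[0],c[1],.12],down(np.radians(.8)))
move_l([c[0],c[1],.042],.08); print(f()); close(); print(f())
move_l([c[0],c[1],.20],.15); print(f())
o=down(np.radians(85.1)); print(inverse_kinematics(bw(.616,.045,.2),o), inverse_kinematics(bw(.616,.045,.2),down(np.radians(-94.9))))
E
```

```text
(array([420.2, 106.9]), array([21.8, 89.7]), 0.37, 1634, 0.0674)
(array([-0.5, -0.8, -0.6]), 0.0881, array([0.4206, 0.107 , 0.0427]), 3.9)
(array([ 0.9, -0.2, -0.7]), 0.0217, array([0.4203, 0.1069, 0.042 ]), 4.9)
(array([-0.7, -0.6, -2.1]), 0.0218, array([0.4198, 0.1068, 0.1987]), 6.1)
[-6.76746762e-02  1.34754269e-01  1.23792426e+00 -4.44089210e-16
  1.76891412e+00 -1.55294987e+00] [-6.76746762e-02  1.34754269e-01  1.23792426e+00 -4.44089210e-16
  1.76891412e+00  1.58864278e+00]
```

```bash
python3 - <<'E'
from h import *
o=down(np.radians(85.1))
move_to(bw(.616,.045,.20),o)
move_l(bw(.616,.045,.095),.15); print(f())
save(get_image("side"),"side2.png",(80,180,400,400),2)
move_l(bw(.616,.045,.0790),.04); print(f())
E
```

```text
(array([ 0.7, -0.2, -0.9]), 0.0215, array([ 0.6182, -0.0077,  0.0964]), 8.5)
(array([-0.1, -0.7, -1.9]), 0.0222, array([ 0.6174, -0.0078,  0.0786]), 9.1)
```

View pics/side2.png

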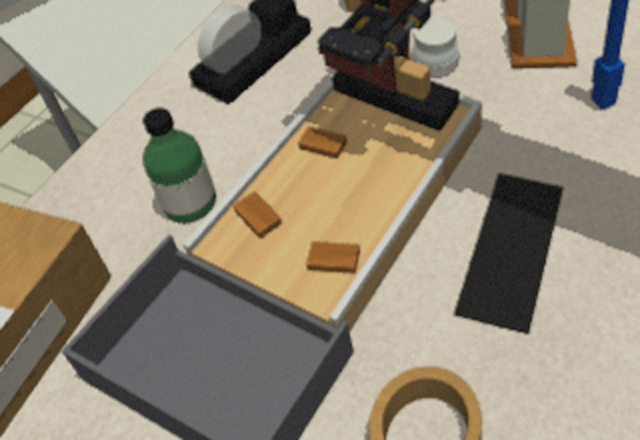

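```bash
python3 - <<'E'
from h import *
for v in(.12,.2,.27,.315,.355): move_l(bw(.616,v,.0785),.10); print(f())
move_l(bw(.616,.355,.19),.15)
save(get_image("side"),"side3.png",(80,180,400,400),2)
E
```

```text
(array([ 0.6, -0.2, -2.1]), 0.0219, array([0.624 , 0.0667, 0.0784]), 10.0)
(array([-0.8,  0. , -2.2]), 0.0222, array([0.6308, 0.1463, 0.0784]), 10.9)
(array([-0.1,  0.2, -1.9]), 0.0219, array([0.6368, 0.2163, 0.0784]), 11.8)
(array([ 0.3, -0.9, -2.4]), 0.0223, array([0.6405, 0.2617, 0.0783]), 12.4)
(array([ 0.8, -0.3, -1.1]), 0.0217, array([0.644 , 0.3014, 0.0783]), 12.9)
```

View pics/side3.png

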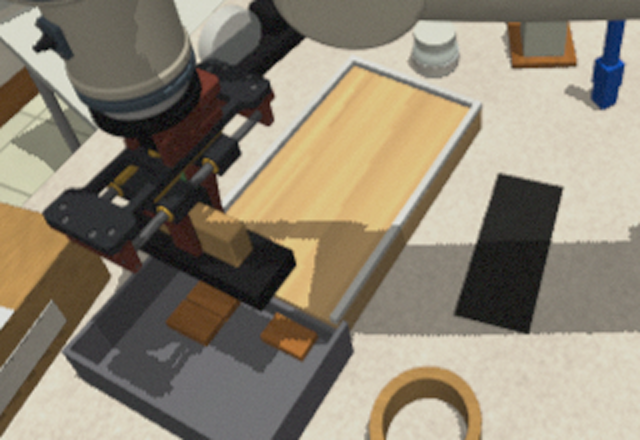

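```bash
python3 - <<'E'
from h import *
o=down(np.radians(6.1)); p=[.4235,.1035]
move_to([*p,.17],o); move_l([*p,.06],.15); move_l([*p,.0422],.03); print(f())
gripper_open(); move_l([*p,.13],.15); move_to([.50,-.08,.42],down(0)); hold(.2); print(f())
w=get_image("wrist"); P=pts(w); print(mar(rect(P,.060,.075,(.33,.49,-.02,.24))),mar(rect(P,.022,.035,(.33,.49,-.02,.24))))
save(w,"wrist4.png"); save(get_image("side"),"side4.png",(80,180,400,400),2)
E
```

```text
(array([-0.3,  0.1, -2.1]), 0.0219, array([0.4234, 0.1035, 0.042 ]), 16.6)
(array([ 0. ,  0.4, -0.4]), 0.0881, array([ 0.4999, -0.0794,  0.4192]), 20.0)
(array([423.4,  92.7]), array([22.6, 70.4]), 6.65, 900, 0.0675) (array([424.6,  84.2]), array([ 51.1, 112.4]), 6.49, 1653, 0.0277)
```

View pics/side4.png

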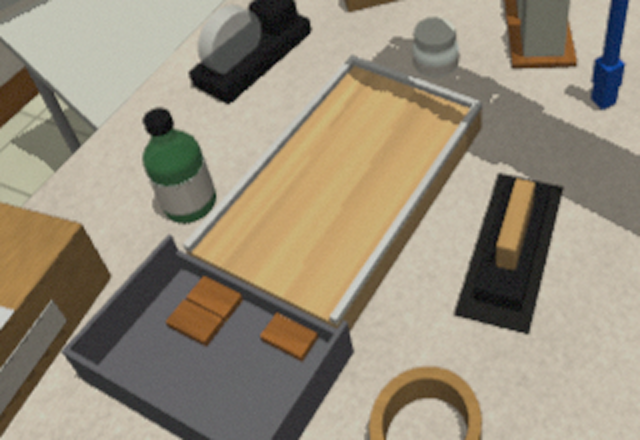

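View pics/wrist4.png

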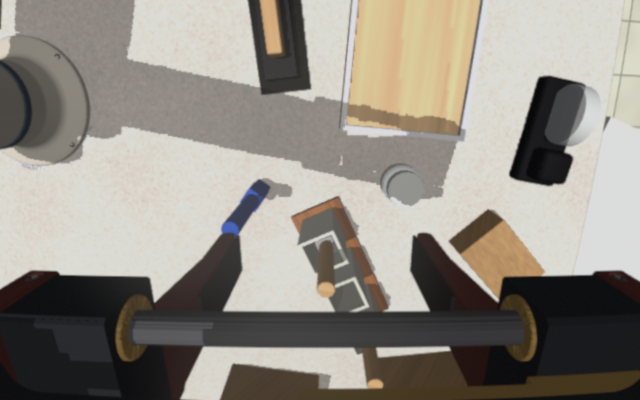

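```bash
python3 - <<'E'
from h import *
move_to([.53,-.17,.43],down(0)); hold(.2)
w=get_image("wrist"); save(w,"wrist5.png"); ims={"wrist":w,"side":get_image("side"),"scene":get_image("scene")}
import pickle; pickle.dump(ims,open("d2.pkl","wb"))
for n,im in ims.items():
    P=pts(im)
    for nm,bx in(("near",(.44,.56,-.27,-.15)),("far",(.50,.63,-.42,-.30)),("blue",(.33,.45,-.21,-.08))):
        for lo,hi in((.13,.15),(.15,.17),(.17,.19),(.19,.212),(.212,.225)):
            X=rect(P,lo,hi,bx)
            if len(X)>8: print(n,nm,lo,mar(X)[:2],len(X))
P=pts(w);X=rect(P,.112,.126,(.42,.66,-.46,-.14));print("rim",mar(X))
X=rect(P,.006,.017,(.42,.66,-.48,-.14));fr=w["frame"].astype(int)
E
```

```text
wrist near 0.13 (array([ 500.3, -211.5]), array([ 8.8, 21.1])) 58
wrist near 0.15 (array([ 500.3, -211.5]), array([ 9.4, 21.2])) 68
wrist near 0.17 (array([ 499.5, -211.5]), array([ 9.4, 21.1])) 78
wrist near 0.19 (array([ 499.5, -211.8]), array([10.1, 21.4])) 98
wrist near 0.212 (array([ 498.6, -217.3]), array([20.6, 21.6])) 280
wrist far 0.13 (array([ 561.3, -354.7]), array([21.6, 11.7])) 101
wrist far 0.15 (array([ 561.9, -353.7]), array([21.3,  9.3])) 116
wrist far 0.17 (array([ 563., -353.]), array([ 9.1, 21.4])) 114
wrist far 0.19 (array([ 561. , -353.6]), array([21.6, 11.4])) 131
wrist blue 0.13 (array([ 392. , -147.3]), array([10. , 20.5])) 81
wrist blue 0.15 (array([ 392.1, -147.3]), array([10.3, 20.6])) 87
wrist blue 0.17 (array([ 391.7, -147.2]), array([11.2, 20.8])) 107
wrist blue 0.19 (array([ 387. , -149.7]), array([20.3, 19.9])) 295
side near 0.13 (array([ 499.2, -209.1]), array([19.2,  7.7])) 51
side near 0.15 (array([ 499.6, -210.9]), array([21.6, 12.4])) 54
side near 0.17 (array([ 497.3, -210.5]), array([20.7, 10.9])) 53
side near 0.19 (array([ 500.1, -211.3]), arra
[... 961 characters left out ...]
3, -216.3]), array([22.1, 23.3])) 38
scene far 0.13 (array([ 570.5, -357.3]), array([15.1, 21.1])) 58
scene far 0.15 (array([ 569.1, -356. ]), array([15.9, 23.1])) 61
scene far 0.17 (array([ 569.3, -356. ]), array([15.6, 21.9])) 66
scene far 0.19 (array([ 569.4, -355.9]), array([13.1, 21.5])) 68
scene far 0.212 (array([ 568.3, -359.3]), array([18.8, 19.8])) 33
scene blue 0.13 (array([ 394.8, -145.4]), array([14. , 19.6])) 54
scene blue 0.15 (array([ 393.6, -147.4]), array([16.3, 22.1])) 54
scene blue 0.17 (array([ 393.7, -145.9]), array([13.6, 21.4])) 53
scene blue 0.19 (array([ 391.2, -148.5]), array([21.1, 19. ])) 43
rim (array([ 527.2, -290.7]), array([ 56.5, 217.6]), 24.32, 1743, 0.1193)
```

View pics/wrist5.png

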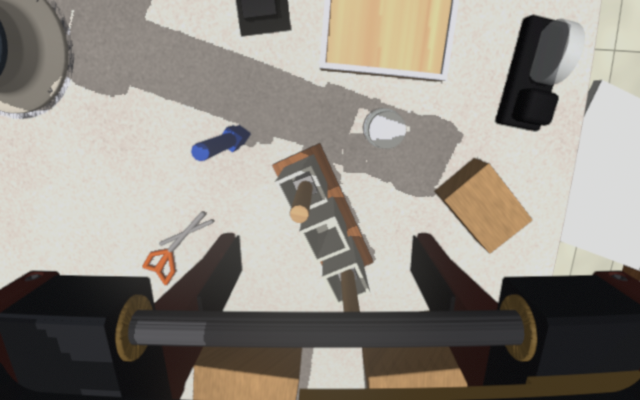

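```bash
cat >> h.py <<'E'
def side(th,s,pitch=0.):
    """tool horizontal heading th; s=+1: tool y to the left, -1 flipped; pitch>0 points upward"""
    z=np.array([np.cos(th)*np.cos(pitch),np.sin(th)*np.cos(pitch),np.sin(pitch)]);y=s*np.array([-np.sin(th),np.cos(th),0])
    return q(np.c_[np.cross(y,z),y,z]),z
def sidepose(g,th,s,back=0.):
    o,z=side(th,s); return list(np.array(g)+(.011-back)*z),o
NEAR=np.array([.4995,-.2165]);FAR=np.array([.5655,-.3580]);PN=np.array([.4943,-.2178]);PF=np.array([.5601,-.3636])
E
python3 - <<'E'
from h import *
for nm,b in(("near",NEAR),("far",FAR)):
  for th in(10,24,32,40):
    for z,bk in((.134,0),(.134,.1),(.33,0),(.33,.1)):
      r=[]
      for s in(1,-1):
        p,o=sidepose([*b,z],np.radians(th),s,bk); j=inverse_kinematics(p,o); r.append(None if j is None else np.round(j,2).tolist())
      print(nm,th,z,bk,r)
E
```

```text
near 10 0.134 0 [[-1.11, -0.26, 2.4, 1.73, 1.33, 2.55], [-1.11, -0.26, 2.4, 1.73, 1.33, -0.59]]
near 10 0.134 0.1 [None, None]
near 10 0.33 0 [None, [-1.11, -0.67, 2.28, 1.58, 1.28, -0.04]]
near 10 0.33 0.1 [None, [-1.43, -0.77, 2.34, 1.57, 1.6, 0.01]]
near 24 0.134 0 [[-1.14, -0.01, 2.18, 1.58, 1.56, 2.54], [-1.14, -0.01, 2.18, 1.58, 1.56, -0.6]]
near 24 0.134 0.1 [[-1.39, -0.0, 2.18, 1.43, 1.77, 2.53], [-1.39, -0.0, 2.18, 1.43, 1.77, -0.61]]
near 24 0.33 0 [None, [-1.14, -0.38, 2.09, 1.57, 1.56, -0.14]]
near 24 0.33 0.1 [None, [-1.39, -0.37, 2.08, 1.54, 1.81, -0.15]]
near 32 0.134 0 [[-1.14, 0.11, 2.06, 1.5, 1.67, 2.54], [-1.14, 0.11, 2.06, 1.5, 1.67, -0.6]]
near 32 0.134 0.1 [[-1.35, 0.14, 2.02, 1.38, 1.85, 2.52], [-1.35, 0.14, 2.02, 1.38, 1.85, -0.62]]
near 32 0.33 0 [None, [-1.14, -0.23, 1.97, 1.55, 1.69, -0.17]]
near 32 0.33 0.1 [None, [-1.35, -0.19, 1.93, 1.51, 1.9, -0.19]]
near 40 0.134 0 [[-1.12, 0.21, 1.94, 1.43, 1.78, 2.55], [-1.12, 0.21, 1.94, 1.43, 1.78, -0.59]]
near 40 0.134 0.1 [[-1.3, 0.28, 1.86, 1.33, 1.93, 2.53], [-1.3, 0.28, 1.86, 1.33, 1.93, -0.61]]
near 40 0.33 0
[... 601 characters left out ...]
 1.71, -0.55]]
far 24 0.33 0 [None, [-1.14, 0.07, 1.69, 1.57, 1.56, -0.19]]
far 24 0.33 0.1 [None, [-1.32, 0.08, 1.68, 1.54, 1.73, -0.19]]
far 32 0.134 0 [[-1.14, 0.46, 1.63, 1.51, 1.68, 2.63], [-1.14, 0.46, 1.63, 1.51, 1.68, -0.51]]
far 32 0.134 0.1 [[-1.3, 0.49, 1.58, 1.43, 1.82, 2.63], [-1.3, 0.49, 1.58, 1.43, 1.82, -0.52]]
far 32 0.33 0 [None, [-1.14, 0.19, 1.56, 1.55, 1.69, -0.18]]
far 32 0.33 0.1 [None, [-1.3, 0.23, 1.51, 1.52, 1.85, -0.18]]
far 40 0.134 0 [None, [-1.12, 0.55, 1.49, 1.46, 1.79, -0.48]]
far 40 0.134 0.1 [None, [-1.27, 0.61, 1.4, 1.39, 1.92, -0.48]]
far 40 0.33 0 [None, [-1.12, 0.31, 1.42, 1.53, 1.82, -0.16]]
far 40 0.33 0.1 [None, [-1.27, 0.38, 1.34, 1.51, 1.96, -0.15]]
```

```bash
python3 - <<'E'
from h import *
for nm,b in(("near",PN),("mid",(PN+PF)/2),("far",PF)):
  for z in(.134,.225,.27):
    r=[]
    for th in list(range(-90,91,10)):
      js=[]
      for s in(1,-1):
        p,o=sidepose([*b,z],np.radians(th),s,0); j=inverse_kinematics(p,o); js.append(None if j is None else round(float(j[5]),2))
      r.append((th,*js))
    print(nm,z,r)
E
```

```text
near 0.134 [(-90, 0.58, -2.56), (-80, None, None), (-70, 0.61, -2.53), (-60, 0.62, -2.52), (-50, None, None), (-40, None, None), (-30, None, None), (-20, None, None), (-10, None, None), (0, None, None), (10, 2.55, -0.59), (20, 2.54, -0.6), (30, 2.54, -0.6), (40, 2.55, -0.6), (50, 2.55, -0.59), (60, 2.56, -0.58), (70, 2.57, -0.57), (80, 2.58, -0.56), (90, 2.58, -0.56)]
near 0.225 [(-90, None, None), (-80, None, None), (-70, 0.38, None), (-60, 0.34, None), (-50, None, None), (-40, None, None), (-30, None, None), (-20, None, None), (-10, None, None), (0, None, None), (10, None, -0.31), (20, None, -0.36), (30, None, -0.39), (40, None, -0.41), (50, None, -0.41), (60, None, -0.41), (70, None, -0.4), (80, None, -0.39), (90, None, -0.38)]
near 0.27 [(-90, None, None), (-80, None, None), (-70, None, None), (-60, 0.22, None), (-50, 0.12, None), (-40, None, None), (-30, None, None), (-20, None, None), (-10, None, None), (0, None, None), (10, None, -0.18), (20, None, -0.25), (30, None, -0.29), (40, None, -0.31), (50, None, -0.32), (60, None, -0.32), (70, None, -0.32), (80, None, -0.3), (90, None
[... 1540 characters left out ...]
e), (-70, 0.45, None), (-60, 0.52, -2.62), (-50, 0.68, -2.47), (-40, 1.17, -1.97), (-30, 2.12, -1.02), (-20, 2.54, -0.6), (-10, None, -0.48), (0, None, -0.43), (10, None, -0.41), (20, None, -0.39), (30, None, -0.37), (40, None, -0.34), (50, None, -0.3), (60, None, -0.26), (70, None, -0.21), (80, None, -0.13), (90, None, -0.01)]
far 0.27 [(-90, None, None), (-80, 0.32, None), (-70, 0.34, None), (-60, 0.38, None), (-50, 0.49, None), (-40, 0.98, -2.16), (-30, 2.35, -0.79), (-20, None, -0.42), (-10, None, -0.34), (0, None, -0.32), (10, None, -0.31), (20, None, -0.3), (30, None, -0.29), (40, None, -0.26), (50, None, -0.23), (60, None, -0.19), (70, None, -0.13), (80, None, -0.04), (90, None, 0.1)]
```

```bash
python3 - <<'E'
from h import *
import pickle
d=pickle.load(open("d2.pkl","rb")); d0=pickle.load(open("d0.pkl","rb"))
ims=list(d.values())+list(d0.values())
r=.02
H=np.full((30,25),-1.)
for im in ims:
    P=pts(im)
    X=rect(P,-.01,.25,(.0,.6,-.80,-.30))
    i=((X[:,0])/r).astype(int);j=((X[:,1]+.8)/r).astype(int)
    np.maximum.at(H,(i,j),X[:,2])
print("y:",[round(-.8+r*j,2) for j in range(25)])
for i in range(29,-1,-1): print("%.2f"%(i*r)," ".join("%3d"%(h*1000) if h>-.5 else "  ." for h in H[i]))
E
```

```text
y: [-0.8, -0.78, -0.76, -0.74, -0.72, -0.7, -0.68, -0.66, -0.64, -0.62, -0.6, -0.58, -0.56, -0.54, -0.52, -0.5, -0.48, -0.46, -0.44, -0.42, -0.4, -0.38, -0.36, -0.34, -0.32]
0.58   2   3   3   5   5   4   4   6   4   4   4 121 130 159 161 156   1   1   1   0 120 171 146 120  16
0.56   4   4   3   3   4   3   5   4   4   3   5   4   3   3   2   1   2   1   2   9 121 219 219 123 122
0.54   4   6   4   2   3   4   5   3   5   4   4   4   5   3   3   4   3   3   1 115 122 219 219 122 122
0.52   2   4   3   5   3   6   4   4   5   4   3   4   4   4   4   3   4   4   2   3 120 123 122 120 122
0.50   3   .   .   .   4   5   6   4   5   3   4   5   4   5   3   3   5   4   3   3   9  10  11 121 123
0.48   .   .   .   .   .   0   2   1   1 108 119 120 121 110   5   4   3   4   6   4   4   4   4   3   3
0.46   .   . 110 122 121 122 122 124 124 122 123 124 123 121   3   4   3   4   4   4   3   4   3   3   4
0.44   . 117 122 124 122 123 123 124 124 123 123 124 123 123   3   4   5   3   3   5   3   4   3   4   3
0.42   . 117 122 123 123 122 124 124 124 124 123 123 124 122   4   5   3   4   4   2  
[... 1523 characters left out ...]
 6   3   3   5   3   4   4   5   4   3   4   3   3   4   4   4   3   6
0.10   3   4   4   4   4   4   3   4   4   4   5   3   4   4   2   5   4   4   3   3   3   5   3   5   4
0.08   3   4   3   5   3   4   3   5   4   3   3   3   4   4   4   3   3   5   3   4   4   4   3   5   3
0.06   4   5   4   5   6   3   3   3   3   2   3   6   5   4   3   3   3   3   2   3   3   4   4   3   3
0.04   4   4   4   4   4   4   3   4   3   3   4   4   4   4   3   3   4   3   4   4   3   4   5   3   2
0.02   4   4   4   3   5   4   3   4   4   4   3   3   3   3   3   3   3   4   4   3   3   4   4   4   3
0.00   3   4   3   4   3   4   3   3   4   3   3   6   3   3   3   4   5   5   4   3   3   3   3   3   4
```

```bash
cat >> h.py <<'E'
def jk(g,th,s,back=0.):
    p,o=sidepose(g,th,s,back); return inverse_kinematics(p,o)
def approach(b,th,z=.136):
    p,o=sidepose([*b,.33],th,-1,.11); move_to(p,o)
    p,_=sidepose([*b,z],th,-1,.11); move_l(p,.15); 
    p,_=sidepose([*b,z],th,-1,0); move_l(p,.08)
LIM=2.62
def flipj(pot,h,th,d):
    """joints: inverted brush, handle end at pot centre xy, height h; d = grip to handle end"""
    _,zt=side(th,-1); y=np.array([np.sin(th),-np.cos(th),0]); x=np.array([0,0,1.]); ax=-x
    for _ in range(6):
        g=np.array([*pot,h])-d*ax
        j=np.array(jk(g,th,-1)); phi=min(np.pi,LIM-j[5]); j[5]+=phi
        ax=np.cos(phi)*x+np.sin(phi)*y
    return j,np.pi-phi,g
E
python3 - <<'E'
from h import *
th=np.radians(38)
approach(NEAR,th); print(f()); save(get_image("side"),"side6.png",(280,60,560,270),2.5)
E
```

```text
(array([-0. ,  0.1,  0.2]), 0.0879, array([ 0.5081, -0.2101,  0.136 ]), 25.2)
```

View pics/side6.png

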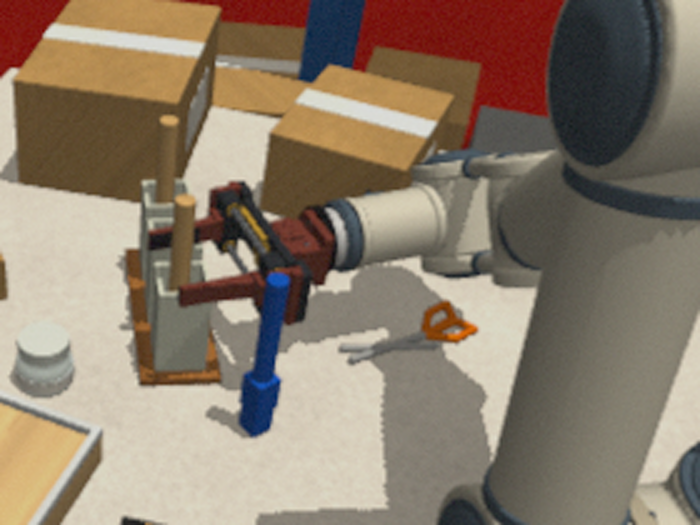

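```bash
python3 - <<'E'
from h import *
th=np.radians(38); close(); print(f())
p,_=sidepose([*NEAR,.305],th,-1); move_l(p,.12); print(f())
j,t,g=flipj(PN,.222,th,.081); print(np.round(j,2),round(t,3),g); movej(list(j)); hold(.2); print(f())
save(get_image("scene"),"scene7.png",(150,80,400,260),2.5); 
E
```

```text
(array([-0.4, -0.9, -0.4]), 0.0215, array([ 0.5082, -0.2098,  0.136 ]), 26.3)
(array([-0.7, -0.6, -0.9]), 0.0216, array([ 0.5081, -0.2097,  0.3041]), 27.8)
[-1.15 -0.17  1.97  1.51  1.8   2.62] 0.279 [ 0.48056183 -0.20021594  0.29986568]
(array([-0.1,  0.2, -0.7]), 0.0216, array([ 0.4892, -0.1935,  0.2999]), 30.5)
```

View pics/scene7.png

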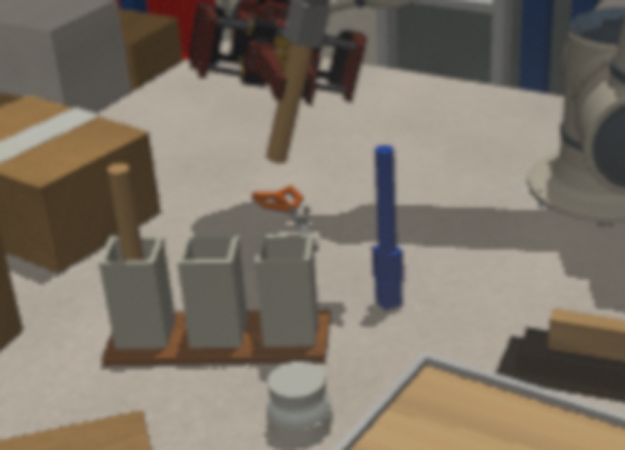

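```bash
python3 - <<'E'
from h import *
th=np.radians(38)
for n in("scene","side"):
    P=pts(get_image(n))
    for lo in(.19,.205,.22,.24): 
        X=rect(P,lo,lo+.015,(.44,.55,-.27,-.16)); print(n,lo,len(X),np.round(X[:,:2].mean(0),4) if len(X) else "")
for h in(.19,.16,.14):
    j,t,g=flipj(PN,h,th,.081); movej(list(j)); print(round(t,3),f())
E
```

```text
scene 0.19 0 
scene 0.205 1 [ 0.4883 -0.2119]
scene 0.22 47 [ 0.5018 -0.2143]
scene 0.24 51 [ 0.4989 -0.2108]
side 0.19 0 
side 0.205 0 
side 0.22 34 [ 0.4937 -0.2089]
side 0.24 37 [ 0.4905 -0.2043]
0.212 (array([ 0.6,  0.6, -1. ]), 0.021, array([ 0.4923, -0.1973,  0.2679]), 30.9)
0.149 (array([ 0.1, -0.1,  0.1]), 0.0211, array([ 0.4954, -0.2013,  0.2401]), 31.1)
0.106 (array([ 0.5,  0.3, -0.7]), 0.0211, array([ 0.4976, -0.2041,  0.2214]), 31.4)
```

```bash
python3 - <<'E'
from h import *
th=np.radians(38)
for h in(.12,.10,.085,.07,.06,.0535):
    j,t,g=flipj(PN,h,th,.081); movej(list(j)); print(round(t,3),f())
save(get_image("scene"),"scene8.png",(150,80,400,260),2.5)
E
```

```text
0.064 (array([-0.1, -0.9, -0.2]), 0.021, array([ 0.4997, -0.2068,  0.2015]), 31.6)
0.023 (array([ 0.2,  0.2, -1.5]), 0.0211, array([ 0.5017, -0.2094,  0.1815]), 31.9)
0.0 (array([ 0.2, -0.4, -0.4]), 0.0213, array([ 0.5029, -0.2109,  0.1665]), 32.1)
0.0 (array([-0.1, -0.6, -1.1]), 0.0211, array([ 0.5029, -0.2108,  0.1512]), 32.4)
0.0 (array([-0.6,  0. , -0.6]), 0.0218, array([ 0.5029, -0.2109,  0.1412]), 32.6)
0.0 (array([-0.4,  0. , -0.8]), 0.0213, array([ 0.5029, -0.2109,  0.1343]), 32.9)
```

View pics/scene8.png

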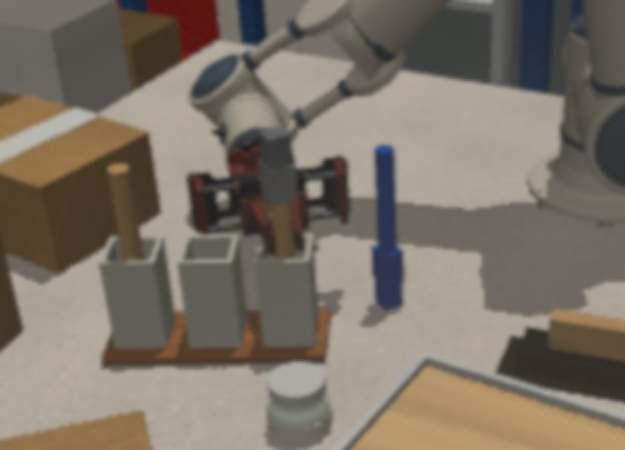

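```bash
python3 - <<'E'
from h import *
th=np.radians(38)
gripper_open(); hold(.5); print(f())
s=state()["ee_pos"]; _,z=side(th,1)
move_l(list(s-.12*z),.12); s=state()["ee_pos"]; move_l([s[0],s[1],.33],.15); print(f())
c=get_image("scene"); save(c,"scene9.png",(150,80,400,260),2.5)
for n in("scene","side"):
    P=pts(get_image(n))
    for lo in(.15,.18,.2,.213): 
        X=rect(P,lo,lo+.015,(.44,.55,-.27,-.16)); print(n,lo,len(X),mar(X)[:2] if len(X)>5 else "")
E
```

```text
(array([ 0.4,  0. , -0.5]), 0.0876, array([ 0.503 , -0.2111,  0.1345]), 34.5)Traceback (most recent call last):
  File "<stdin>", line 5, in <module>
bench.IKError: the arm cannot follow that straight line within its joint ranges
```

```bash
python3 - <<'E'
from h import *
th=np.radians(38)
s=state()["ee_pos"]; _,z=side(th,1); print(s)
if s[0]>.45: move_l(list(s-.12*z),.12)
s=state(); j=np.array(s["joint_pos"]); print(np.round(j,2)); j[5]-=np.pi; movej(list(j)); s=state()["ee_pos"]; move_l([s[0],s[1],.33],.15); print(f())
c=get_image("scene"); save(c,"scene9.png",(150,80,400,260),2.5)
for n in("scene","side"):
    P=pts(get_image(n))
    for lo in(.15,.18,.2,.213): 
        X=rect(P,lo,lo+.015,(.44,.55,-.27,-.16)); print(n,lo,len(X),mar(X)[:2] if len(X)>5 else "")
E
```

```text
[ 0.40865171 -0.28447949  0.13441297]
[-1.36  0.26  1.88  1.31  1.95  2.52]
(array([ 0.5,  0.5, -0.6]), 0.0883, array([ 0.4086, -0.2844,  0.3291]), 39.8)
scene 0.15 65 (array([ 529.6, -216.5]), array([19.6, 39.3]))
scene 0.18 68 (array([ 535.7, -213.2]), array([18.7, 33.8]))
scene 0.2 107 (array([ 531.4, -214.2]), array([28.9, 28.6]))
scene 0.213 29 (array([ 529.9, -217.2]), array([25.2, 23.4]))
side 0.15 73 (array([ 517.1, -211.1]), array([39.4, 22.8]))
side 0.18 68 (array([ 522. , -207.7]), array([36. , 17.2]))
side 0.2 92 (array([ 528.8, -214.2]), array([29.3, 28. ]))
side 0.213 57 (array([ 529.2, -213.5]), array([26. , 26.1]))
```

View pics/scene9.png

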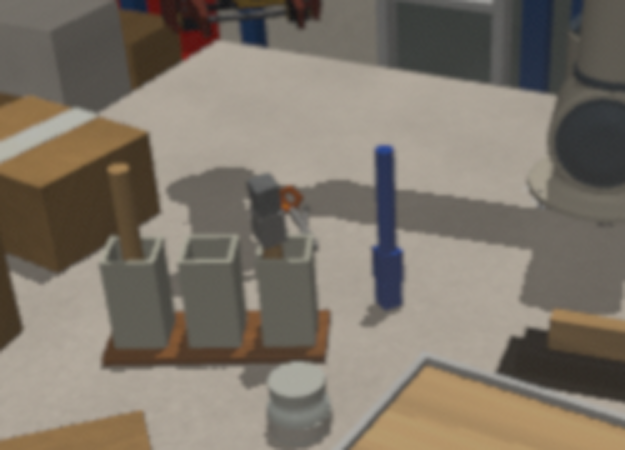

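```bash
python3 - <<'E'
from h import *
th=np.radians(12)
approach(FAR,th); print(f()); close(); print(f())
p,_=sidepose([*FAR,.305],th,-1); move_l(p,.12); print(f())
for h in(.222,.19,.16,.14):
    j,t,g=flipj(PF,h,th,.081); movej(list(j)); print(round(t,3),f())
save(get_image("scene"),"scene10.png",(150,80,400,260),2.5)
E
```

```text
(array([-0.7, -0.6, -0.3]), 0.0876, array([ 0.576 , -0.356 ,  0.1359]), 43.4)
(array([-0.2, -0.5, -0.3]), 0.0208, array([ 0.5763, -0.3557,  0.1359]), 44.4)
(array([ 0.5, -0.2, -0.4]), 0.0212, array([ 0.5762, -0.3556,  0.3038]), 46.0)
0.276 (array([ 0.1,  0.2, -1.3]), 0.0211, array([ 0.5663, -0.3398,  0.2999]), 48.4)
0.21 (array([-0.5, -0. , -0.6]), 0.0215, array([ 0.5672, -0.3445,  0.2668]), 48.7)
0.148 (array([ 0. ,  0. , -0.5]), 0.0212, array([ 0.5683, -0.3493,  0.2393]), 48.9)
0.107 (array([ 0.1, -1.3, -0.2]), 0.0215, array([ 0.5691, -0.3526,  0.2211]), 49.2)
```

View pics/scene10.png

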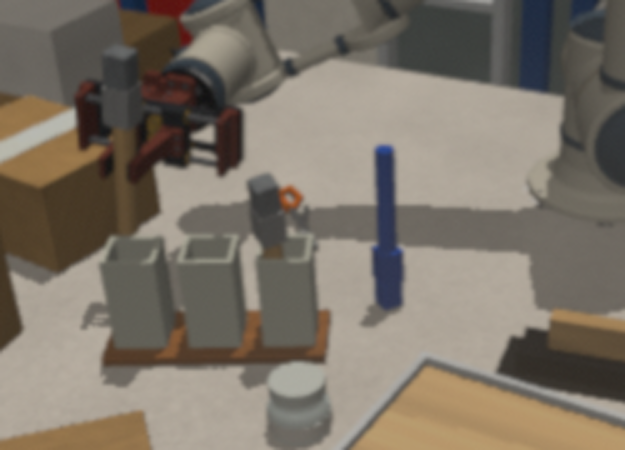

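```bash
python3 - <<'E'
from h import *
th=np.radians(12)
for h in(.125,.115,.105,.095,.08,.065,.0535):
    j,t,g=flipj(PF,h,th,.081); movej(list(j)); F=f(); print(round(t,3),F)
    if np.linalg.norm(F[0])>6: break
else:
    gripper_open(); hold(.5); _,z=side(th,1)
    s=state()["ee_pos"]; move_l(list(s-.11*z),.12)
    j=np.array(state()["joint_pos"]); j[5]-=np.pi; movej(list(j)); s=state()["ee_pos"]; move_l([s[0],s[1],.33],.15); print(f())
    move_to([.45,-.05,.40],down(0)); hold(.3)
    for n in("scene","side"):
        im=get_image(n); P=pts(im)
        for nm,bx in(("near",(.46,.58,-.27,-.16)),("far",(.51,.65,-.42,-.3))):
            for lo in(.15,.18,.213): 
                X=rect(P,lo,lo+.015,bx); print(n,nm,lo,len(X),mar(X)[:2] if len(X)>5 else "")
    save(im,"side11.png",(80,80,480,400),2)
E
```

```text
0.076 (array([ 1.2,  1.2, -0.5]), 0.0215, array([ 0.5695, -0.3551,  0.206 ]), 49.5)
0.056 (array([-0.2,  0.8, -1.3]), 0.0216, array([ 0.5699, -0.3568,  0.1959]), 49.7)
0.035 (array([-0.9, -0.1, -1.2]), 0.0214, array([ 0.5702, -0.3584,  0.1856]), 50.0)
0.015 (array([-0.9, -0.5, -1.2]), 0.0215, array([ 0.5705, -0.36  ,  0.1755]), 50.2)
0.0 (array([ 0.2, -0. , -1.5]), 0.0214, array([ 0.5707, -0.361 ,  0.1602]), 50.5)
0.0 (array([ 0.5,  0.5, -1.1]), 0.0214, array([ 0.5708, -0.361 ,  0.1455]), 50.7)
0.0 (array([-1.4,  0.3, -1. ]), 0.0212, array([ 0.5708, -0.3611,  0.1344]), 51.0)
(array([-0.3, -0.8,  0.8]), 0.0879, array([ 0.4636, -0.3839,  0.3288]), 57.7)
scene near 0.15 65 (array([ 531.2, -217.2]), array([21.8, 38.4]))
scene near 0.18 63 (array([ 536.1, -213.8]), array([17.9, 35.1]))
scene near 0.213 30 (array([ 529.8, -216.2]), array([18.9, 26. ]))
scene far 0.15 66 (array([ 572. , -370.4]), array([29.4, 26.9]))
scene far 0.18 69 (array([ 574. , -367.4]), array([22.6, 27.3]))
scene far 0.213 48 (array([ 572.4, -370.3]), array([26.6, 24.1]))
side near 0.15 66 (array([ 517.7, -209.4]), array([39.6, 19.1]))
side near 0.18 70 (array([ 522. , -207.2]), array([36.1, 16.7]))
side near 0.213 57 (array([ 529.2, -211.5]), array([25.9, 24.7]))
side far 0.15 58 (array([ 565.7, -359.4]), array([35.1, 22.1]))
side far 0.18 62 (array([ 567.9, -359.5]), array([34.3, 18.3]))
side far 0.213 55 (array([ 567.8, -367. ]), array([25.5, 25.6]))
```

View pics/side11.png

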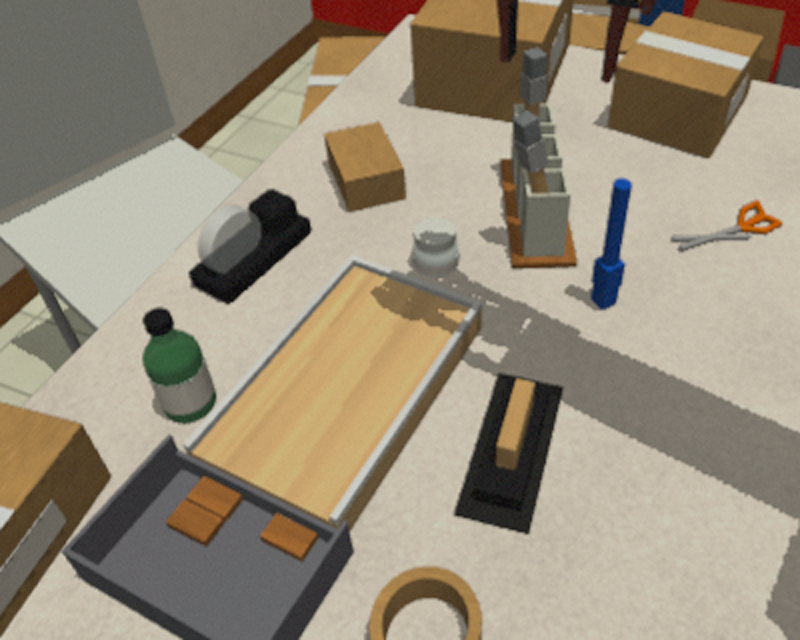

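```bash
python3 -c "
from h import *
print(job_done())"
```

```text
the job is handed in; nothing more can be done
None
```

The job is handed in at about 60 s on the robot's clock. The last picture shows all three chips in the tray, the block back on its mat, and the jar, tape roll and blue look-alike in place. Both brushes stand bristles-up on the bottom of the pots they came from; I let each fall about 35 mm into its pot, and the near one leans about 10° against the pot wall.

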